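Roll the hand roller into its V-rest

TASK

Using fingertips only, push the loose wooden roller by its side so that it rolls along the table, up the rest's ramp and into the V-groove. Then push it by its end along the groove until its other end sits against the red stop, and let go. Never lift or carry the roller, and leave the other things on the table where they are.

Things in the scene. Friction and masses are not known exactly. Their poses are not given: they have to be found in the camera images.
- bar: Loose plain beech roller, 44 mm diameter, 150 mm long, 0.12-0.24 kg, green bands near its ends. Origin: middle of its axis (22 mm above the table); own x runs along it, y and z turn as it rolls. Starts 140-200 mm left or right of the groove, within 0.2 rad of parallel, its middle 15-60 mm nearer the robot than the groove's middle. Rolls readily; stops a few cm after the push ends.
- rest: Fixed wooden V-rest, 200 mm long. Origin: on the table under the groove's middle; x along the groove to the red stop (at the end away from the robot, within 0.2 rad of world x), y across, z up. On both sides alike, a ramp rises from the table at y = +-63 mm to a crest 8.5 mm high at y = +-15 mm, then a blue flank falls to the V's bottom at y = 0. Roller may enter over either side.
- groove (a point): Middle of the V-groove's bottom line, 1.5 mm above the table. The seated roller's axis runs 24.3 mm above it (25.8 mm above the table). The groove's near end is open.
- stop (a point): Point on the groove-side face of the red stop, at the height of the seated roller's axis, 100 mm from the rest's origin along its x: a roller against it has its middle at rest x = 25 mm. The stop is a wall 80 mm wide (y), 12 mm thick, 42 mm tall.
- jar: Bystander, to be left alone: empty green glass tumbler, 66 mm wide, 85 mm tall; its origin is at its underside.
- pot: Bystander, to be left alone: small yellow paint pot, 44 mm wide, 38 mm tall, beyond the rest's red stop; its origin is at its underside.
- paint1: Bystander, to be left alone: blue paint bottle, 48 mm wide, 130 mm tall; its origin is at its underside.
- brush: Bystander, to be left alone: paint brush lying flat, 200 mm long; its origin is at its underside.
- knife: Bystander, to be left alone: broad palette knife with a wooden handle lying flat, 190 mm long; its origin is at its underside.
- mug: Bystander, to be left alone: white mug, 80 mm wide, 90 mm tall; its origin is at its underside.
Mind the look-alikes: they are no part of the job. Several things look just like the bar: the one meant starts farthest to the robot's right.

How it is judged:
By the outcome, as a careful person would: the job done as asked, in the order asked, and still so for the second after the job is handed in, with the robot touching nothing.
It also fails if it takes over 51 s, if anything falls off the work surface, if the arm or the gripper's body presses on something with over 40 N, if the wrist force passes 120 N, or if a joint passes its speed limit or range.

ROBOT

A 6-joint arm with a two-finger parallel gripper is mounted at the origin on the work surface. World frame = base frame: x ahead of the robot, y to its left, z up, the work surface at z = 0. Lengths are in m, angles in rad, forces in N, time in s.
With the tool pointing down it reaches from about 0.375 to 0.75 m from the base axis. Payload 9 kg.
Tool frame: the origin (TCP) lies midway between the tips of the shut fingers; the grasp point (between the pads) lies 19 mm behind it; x points along the fingers, y is the direction in which the jaws open and shut, and the axes are right-handed (so a half turn about x gives the same grasp; the last joint's range is limited). The gripper opens to 85 mm and grips with 20 to 120 N. Pads are 22 mm wide; open, the fingers measure 114 mm over their backs; the gripper's body (76 mm by 85 mm) begins 54 mm behind the grasp point. The pads swing forward as they close: fully open they stand 13 mm farther back than shut.
Start: joints at [-1.326, 0.104, 0.097, 1.564, 0, 1.353], TCP at [0.268, -0.537, 0.231] pointing down, gripper open.
Joint ranges: [-2.99, 2.99], [-0.84, 1.86], [-1.1, 1.16], [-1.84, 2.11], [-1.51, 1.56], [-3.14, 3.14]. Speed limits (rad/s): [2.22, 2.22, 2.57, 3.14, 3.14, 3.14].

INTERFACE

Orientations are given as a rotation vector (axis times angle).
In Python, from rig import bot gives the robot as it stands. The module is installed in compiled form; this text tells all that it offers.
- The arm moves only by the tool apply_moves, never from a script. Its argument "deltas" is a list of rows, each an object of numbers: "x", "y", "z": the shift along the tool's x, y, z in mm; "wx", "wy", "wz": the turn, a rotation vector about the tool's x, y, z in rad. In form: [{"x": .., "y": .., "z": .., "wx": .., "wy": .., "wz": ..}, ...]. A call has 1 to 20 rows; each row is the pose to reach, as a shift and turn from the pose commanded when the call began, along the tool's axes at that moment; what a row does not reach only later rows make up. A row lasts 1/12 s, in which the tool goes at most 41.7 mm and 7.16 degrees, less where a joint would pass 70% of its speed; a pose out of reach is approached as far as the arm can. A call with a gripper value outside its range is refused whole. "hand" is the closure, from 0 (fully open) to 1 (shut), set as the call begins (left out, the last holds). The fingers move at their own pace and stop on an object; the grip force is fixed at half the most. Time passes only in rows, so rows that repeat a pose let the fingers close. It gives the time, the measured TCP pose, the force and the opening at its end, in the units of the state.
- bot.observe(): the state, without advancing time (a new reading comes with each control period).
- bot.grab_frame(name): name is "side" or "top" or "wrist"; returns a dict with "frame" (480x640x3 uint8, red, green, blue), "depth" (480x640 float32, m along the optical axis (not along the pixel's ray), 0 where there is no reading), "intrinsics" (3x3 intrinsics, pixels), "distortion" ([k1, k2, p1, p2, k3] as OpenCV has them; the pictures are not rectified), "cam_to_world" (4x4, takes a point from camera to world coordinates). Camera axes: x right, y up, looking along -z (the intrinsics and any distortion apply to the point x, -y, -z); pixel columns grow to the right and rows downward; lengths in m; the calibration is good to about 2 mm. A picture is of the moment at which its call begins.
- bot.job_done(): hands the job in, once; it reports no verdict.
The state is a dict: "t": time; "qpos": joint angles; "joint_vel": joint speeds; "joint_efforts": joint torques, N m; "tool_pos": TCP position; "tcp_rot": TCP orientation; "wrist_force": force on the tool from outside, world axes, zero at the start; "moment": the same for the moment, N m; "width": finger opening in m.
Only numpy, scipy, OpenCV 4.12 (cv2) and the standard library are available. Lean on these libraries where they do the work, as an engineer would, in place of code of your own. Each camera call takes 0.05 s, during which the arm holds its last target.

## Working session

There is one attempt and no reset: what is moved stays moved. The work goes in short steps, Python scripts to look and compute and a tool call to move; the robot and the scene stay as the last step left them, time stands still between calls to the robot, and variables do not carry over. Pictures are saved under pics/ and viewed, and the job is handed in when it is done.

Besides the shell and the picture viewer there is one more tool, called after "Request:" in YAML: its name, and indented under it one key for each argument. apply_moves: Moves the arm, as the interface text tells. Its arguments: {"type":"object","properties":{"deltas":{"type":"array"},"hand":{"type":"number"}},"required":["deltas"]}

```bash
mkdir -p pics
python3 - <<'E'
from rig import bot
import cv2,numpy as np,pickle
s=bot.observe();print(s['t'],s['tool_pos'],s['tcp_rot'],s['width'])
D={}
for n in('top','side'):
    f=bot.grab_frame(n);D[n]=f
    cv2.imwrite(f'pics/{n}0.png',f['frame'][...,::-1])
    print(n,f['intrinsics'].tolist(),f['distortion'],np.round(f['cam_to_world'],3).tolist())
pickle.dump(D,open('d0.pkl','wb'))
E
```

```text
0.0 [ 0.26777467 -0.53651928  0.23047989] [ 1.96456223  0.46433947 -1.9646111 ] 0.08515326188796223
top [[531.3670348566674, 0.0, 310.88043500913216], [0.0, 531.3670348566674, 227.79434323872596], [0.0, 0.0, 1.0]] [-0.06196542  0.          0.          0.          0.        ] [[0.015, 0.991, -0.13, 0.413], [-1.0, 0.015, -0.003, 0.004], [-0.001, 0.13, 0.992, 1.323], [0.0, 0.0, 0.0, 1.0]]
side [[488.06023926234974, 0.0, 324.8770503150218], [0.0, 488.06023926234974, 242.5636161267403], [0.0, 0.0, 1.0]] [-0.07353757  0.          0.          0.          0.        ] [[-0.948, 0.232, -0.219, 0.334], [-0.319, -0.703, 0.636, 0.641], [-0.006, 0.672, 0.74, 0.814], [0.0, 0.0, 0.0, 1.0]]
```

View pics/top0.png

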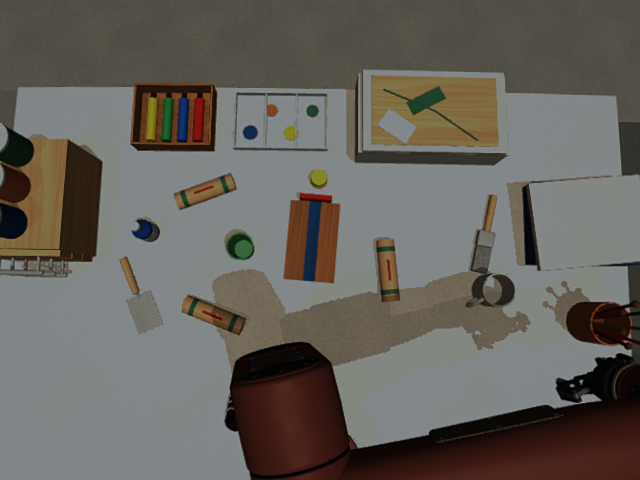

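View pics/side0.png

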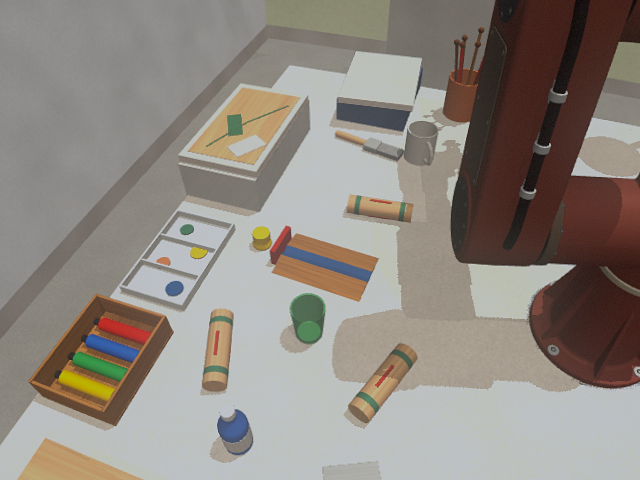

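The top view shows three look-alike rollers, at (205,190), (213,314) and (388,269). Image right is the robot's right (-y), so (388,269) is the one meant. It is also the only one about 140-200 mm from the groove at (312,240) and almost parallel to it. I'll confirm with a crop and measure.

```bash
cat > h.py <<'E'
import cv2,numpy as np
def ray(f,uv):
    uv=np.array(uv,float).reshape(-1,1,2)
    p=cv2.undistortPoints(uv,f['intrinsics'],np.array(f['distortion'])).reshape(-1,2)
    d=np.c_[p[:,0],-p[:,1],-np.ones(len(p))]
    T=f['cam_to_world'];return T[:3,3],d@T[:3,:3].T
def onz(f,uv,z):
    o,d=ray(f,uv);return o+d*((z-o[2])/d[:,2])[:,None]
def proj(f,P):
    T=np.linalg.inv(f['cam_to_world']);P=np.atleast_2d(P)@T[:3,:3].T+T[:3,3]
    return cv2.projectPoints(P*[1,-1,-1],np.zeros(3),np.zeros(3),f['intrinsics'],np.array(f['distortion']))[0].reshape(-1,2)
E
python3 - <<'E'
import pickle;from h import *
D=pickle.load(open('d0.pkl','rb'))
f=D['top'];im=f['frame'][...,::-1].copy()
c=cv2.resize(im[180:320,270:430],None,fx=5,fy=5,interpolation=cv2.INTER_CUBIC)[:600,:800]
c=cv2.convertScaleAbs(c,alpha=1.5);cv2.imwrite('pics/crop0.png',c)
s=D['side'];c=cv2.resize(s['frame'][180:320,260:420,::-1],None,fx=5,fy=5,interpolation=cv2.INTER_CUBIC)[:600,:800]
cv2.imwrite('pics/crop0s.png',c)
hsv=cv2.cvtColor(im,cv2.COLOR_BGR2HSV)
for p in [(388,260),(312,240),(300,240),(240,245),(380,242),(316,198),(318,180)]:print(p,hsv[p[1],p[0]])
E
```

```text
(388, 260) [  2 219 122]
(312, 240) [107 192  61]
(300, 240) [ 12 182 105]
(240, 245) [ 62 121 103]
(380, 242) [ 14 150 124]
(316, 198) [  1 226 114]
(318, 180) [ 32 185 135]
```

View pics/crop0.png

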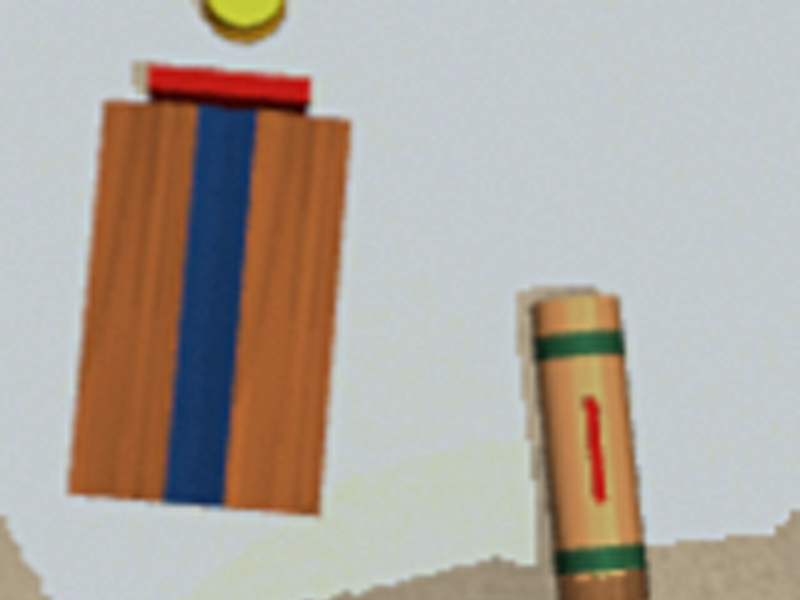

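View pics/crop0s.png

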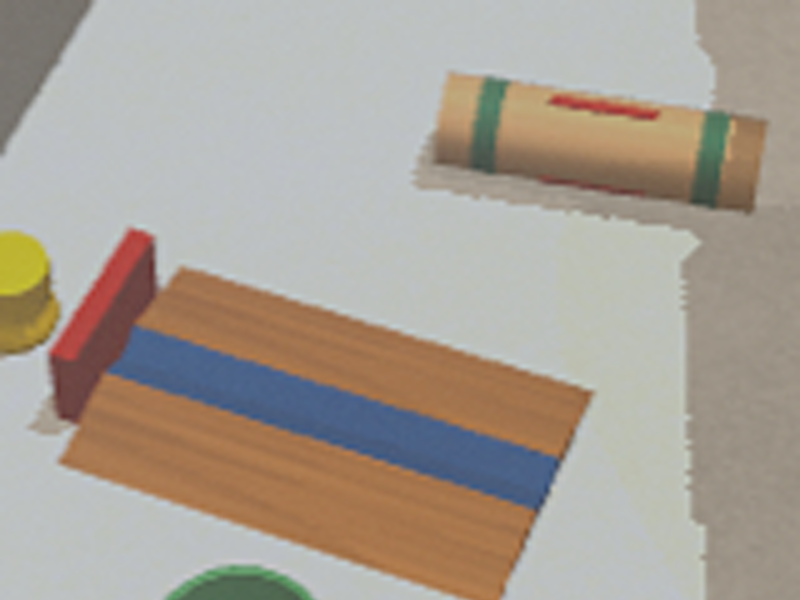

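The crops show the roller at top pixels (378-400, 238-301), with green bands and red marks. The rest's blue flank runs from (316,202) to (308,281), with the red stop at the far end. Now to measure them.

```bash
cat > meas.py <<'E'
from h import *
def biggest(m,ref,need=30):
    n,l,st,c=cv2.connectedComponentsWithStats(m.astype(np.uint8))
    k=[i for i in range(1,n) if st[i,4]>need]
    k=min(k,key=lambda i:np.hypot(*(c[i]-ref)));return l==k
def roller(f,ref,z=0.022):
    hsv=cv2.cvtColor(f['frame'],cv2.COLOR_RGB2HSV);H,S,V=[hsv[...,i].astype(int) for i in range(3)]
    m=((S>95)&(H<90)&(V>35)).astype(np.uint8)
    m=biggest(m,ref,200)
    v,u=np.nonzero(m);P=onz(f,np.c_[u,v],z)[:,:2];
    box=cv2.minAreaRect((P*1000).astype(np.float32));
    b=cv2.boxPoints(box)/1000
    e=[(b[i]-b[(i+1)%4]) for i in range(2)];d=max(e,key=np.linalg.norm);L=np.linalg.norm(d);W=min(np.linalg.norm(x) for x in e)
    d=d/L;d=d if d[0]>0 else -d
    return np.array(box[0])/1000,np.arctan2(d[1],d[0]),L,W,m
E
python3 - <<'E'
import pickle;from meas import *
D=pickle.load(open('d0.pkl','rb'))
f=D['top']
print('roller',roller(f,(388,269))[:4])
for n,ref in(('top',(312,240)),('side',(325,265))):
    f=D[n]
    hsv=cv2.cvtColor(f['frame'],cv2.COLOR_RGB2HSV);H,S,V=[hsv[...,i].astype(int) for i in range(3)]
    m=biggest((H>95)&(H<125)&(S>110),ref,200)
    v,u=np.nonzero(m);P=onz(f,np.c_[u,v],0.005)[:,:2]
    box=cv2.minAreaRect((P*1000).astype(np.float32));print(n,'blue',box, P.mean(0))
    d=np.linalg.svd(P-P.mean(0),full_matrices=False)[2][0];d*=np.sign(d[0]);print(np.arctan2(d[1],d[0]))
    print('ends',[(P[:]@d).min(),(P@d).max()], P.mean(0)@d)
    m=biggest(((H<6)|(H>174))&(S>150),{'top':(316,198),'side':(281,245)}[n],30)
    c=cv2.minAreaRect(np.argwhere(m)[:,::-1].astype(np.float32));print('red',c,onz(f,cv2.boxPoints(c),.042)[:,:2].round(4).tolist())
E
```

```text
roller (array([ 0.48246844, -0.18145778]), np.float32(0.098593704), np.float32(0.15297823), np.float32(0.042617254))
top blue ((553.6450805664062, 4.714580535888672), (27.11058235168457, 198.95030212402344), 85.88545989990234) [0.55284867 0.00478088]
-0.07217552759740854
ends [np.float64(0.4523855849962111), np.float64(0.6513359091036421)] 0.5510645552680231
red ((315.4189147949219, 197.51348876953125), (31.459491729736328, 6.698599815368652), 4.573921203613281) [[0.6497, 0.0363], [0.6664, 0.0352], [0.6613, -0.0417], [0.6446, -0.0406]]
side blue ((551.841796875, 0.8396224975585938), (26.971403121948242, 197.66043090820312), 86.08905029296875) [ 0.55286978 -0.00239728]
-0.0676848342651987
ends [np.float64(0.45169238487914215), np.float64(0.6493447633010403)] 0.5517659889785326
red ((279.9237365722656, 238.4502716064453), (3.787456750869751, 29.097864151000977), 33.11134338378906) [[0.6648, 0.033], [0.6594, -0.0445], [0.6504, -0.0407], [0.6562, 0.0362]]
```

```bash
cat > plan.py <<'E'
import numpy as np
from scipy.spatial.transform import Rotation as R
REST=np.array([.5527,.002]);YR=-.070
def rest2w(x,y):
    c,s=np.cos(YR),np.sin(YR);return REST+np.array([c*x-s*y,s*x+c*y])
def w2rest(p):
    c,s=np.cos(YR),np.sin(YR);d=np.asarray(p)[:2]-REST;return np.array([c*d[0]+s*d[1],-s*d[0]+c*d[1]])
def tgt(yaw,sgn=1):
    x=np.array([0,0,-1.]);y=sgn*np.array([np.cos(yaw),np.sin(yaw),0]);return R.from_matrix(np.c_[x,y,np.cross(x,y)])
def delta(s,pos,yaw,sgn=1):
    R0=R.from_rotvec(s['tcp_rot']);d=R0.inv().apply(np.array(pos)-s['tool_pos'])*1000
    w=(R0.inv()*tgt(yaw,sgn)).as_rotvec();return np.r_[d.round(1),w.round(3)]
E
python3 - <<'E'
from rig import bot;from plan import *
s=bot.observe();print(R.from_rotvec(s['tcp_rot']).as_matrix().round(3))
for sg in(1,-1):
  for z in(.1,-.001):print(sg,z,delta(s,(.489,-.246,z),.0986,sg))
E
```

```text
[[-0.     0.446 -0.895]
 [ 0.001 -0.895 -0.446]
 [-1.    -0.001 -0.   ]]
1 0.1 [ 1.309e+02 -1.611e+02 -3.276e+02 -1.207e+00 -1.000e-03  1.000e-03]
1 -0.001 [ 2.319e+02 -1.610e+02 -3.276e+02 -1.207e+00 -1.000e-03  1.000e-03]
-1 0.1 [ 1.309e+02 -1.611e+02 -3.276e+02  1.935e+00  1.000e-03  1.000e-03]
-1 -0.001 [ 2.319e+02 -1.610e+02 -3.276e+02  1.935e+00  1.000e-03  1.000e-03]
```

Request:
apply_moves:
  deltas:
    - {"x": 20, "y": -20, "z": -40, "wx": -0.12}
    - {"x": 30, "y": -36, "z": -73, "wx": -0.24}
    - {"x": 40, "y": -54, "z": -109, "wx": -0.36}
    - {"x": 40, "y": -72, "z": -146, "wx": -0.48}
    - {"x": 40, "y": -90, "z": -182, "wx": -0.6}
    - {"x": 40, "y": -108, "z": -218, "wx": -0.72}
    - {"x": 40, "y": -126, "z": -255, "wx": -0.84}
    - {"x": 50, "y": -144, "z": -291, "wx": -0.96}
    - {"x": 70, "y": -161, "z": -328, "wx": -1.08}
    - {"x": 100, "y": -161, "z": -328, "wx": -1.207}
    - {"x": 130, "y": -161, "z": -328, "wx": -1.207}
    - {"x": 150, "y": -161, "z": -328, "wx": -1.207}
    - {"x": 150, "y": -161, "z": -328, "wx": -1.207}
    - {"x": 150, "y": -161, "z": -328, "wx": -1.207}
  hand: 0

```text
schema error: expected keys x, y, z, wx, wy, wz
```

Run:
```python
from rig import bot;from plan import *;from meas import *
s=bot.observe();print(s['t'],s['tool_pos'],s['width'],s['wrist_force']);print(R.from_rotvec(s['tcp_rot']).as_matrix().round(3))
print(delta(s,(.489,-.246,-.001),.0986))
for n in('wrist','side'):
    f=bot.grab_frame(n);cv2.imwrite(f'pics/{n}1.png',f['frame'][...,::-1])
```

```text
0.1 [ 0.26780994 -0.53660494  0.23063708] 0.08544760183607819 [-0.70086828 -1.3611719  -0.18065149]
[[-0.     0.446 -0.895]
 [ 0.001 -0.895 -0.446]
 [-1.    -0.001 -0.   ]]
[ 2.319e+02 -1.610e+02 -3.276e+02 -1.207e+00 -1.000e-03  1.000e-03]
```

View pics/wrist1.png

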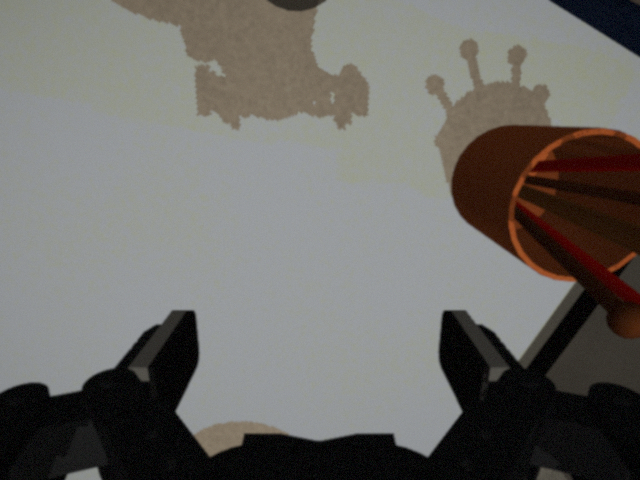

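View pics/side1.png

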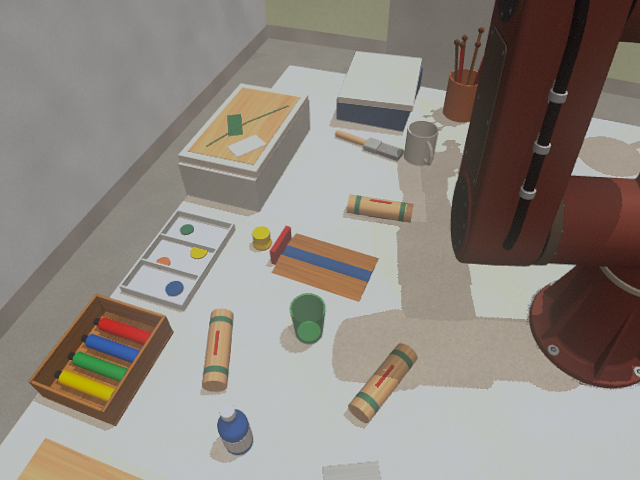

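Request:
apply_moves:
  deltas:
    - {"x": 20, "y": -20, "z": -40, "wx": -0.12, "wy": 0, "wz": 0}
    - {"x": 30, "y": -36, "z": -73, "wx": -0.24, "wy": 0, "wz": 0}
    - {"x": 40, "y": -54, "z": -109, "wx": -0.36, "wy": 0, "wz": 0}
    - {"x": 40, "y": -72, "z": -146, "wx": -0.48, "wy": 0, "wz": 0}
    - {"x": 40, "y": -90, "z": -182, "wx": -0.6, "wy": 0, "wz": 0}
    - {"x": 40, "y": -108, "z": -218, "wx": -0.72, "wy": 0, "wz": 0}
    - {"x": 40, "y": -126, "z": -255, "wx": -0.84, "wy": 0, "wz": 0}
    - {"x": 50, "y": -144, "z": -291, "wx": -0.96, "wy": 0, "wz": 0}
    - {"x": 70, "y": -161, "z": -328, "wx": -1.08, "wy": 0, "wz": 0}
    - {"x": 100, "y": -161, "z": -328, "wx": -1.207, "wy": 0, "wz": 0}
    - {"x": 130, "y": -161, "z": -328, "wx": -1.207, "wy": 0, "wz": 0}
    - {"x": 150, "y": -161, "z": -328, "wx": -1.207, "wy": 0, "wz": 0}
    - {"x": 150, "y": -161, "z": -328, "wx": -1.207, "wy": 0, "wz": 0}
    - {"x": 150, "y": -161, "z": -328, "wx": -1.207, "wy": 0, "wz": 0}
  hand: 0

```text
t: 1.37
tool_pos: [0.4888, -0.2458, 0.0807]
tcp_rot: [1.136, 1.257, -1.136]
wrist_force: [0.3, -0.1, 0.4]
width: 0.0853
```

Run:
```python
from rig import bot;from plan import *;from meas import *
s=bot.observe();print(s['t'],s['tool_pos'],s['width'],s['wrist_force']);print(R.from_rotvec(s['tcp_rot']).as_matrix().round(3))
print(delta(s,(.489,-.246,-.001),.0986))
for n in('wrist','side'):
    f=bot.grab_frame(n);cv2.imwrite(f'pics/{n}2.png',f['frame'][...,::-1])
```

```text
1.3667 [ 0.4888214  -0.24578934  0.08070891] 0.08533417091420444 [ 0.29788201 -0.13749041  0.4157148 ]
[[-0.002  0.995  0.099]
 [ 0.001  0.099 -0.995]
 [-1.    -0.002 -0.002]]
[ 8.17e+01  3.00e-01  4.00e-01  0.00e+00 -2.00e-03  2.00e-03]
```

View pics/wrist2.png

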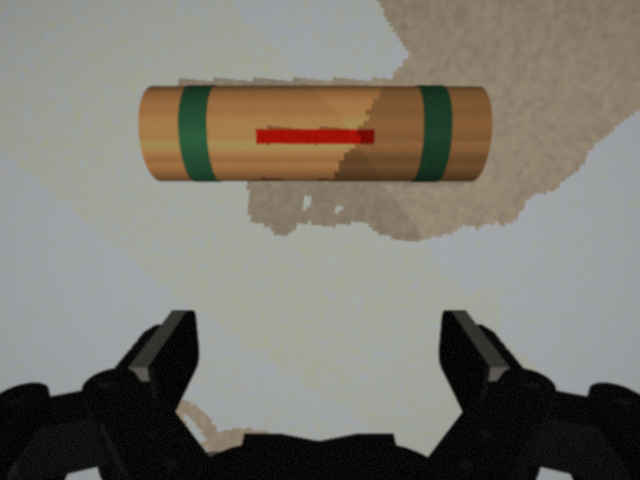

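View pics/side2.png

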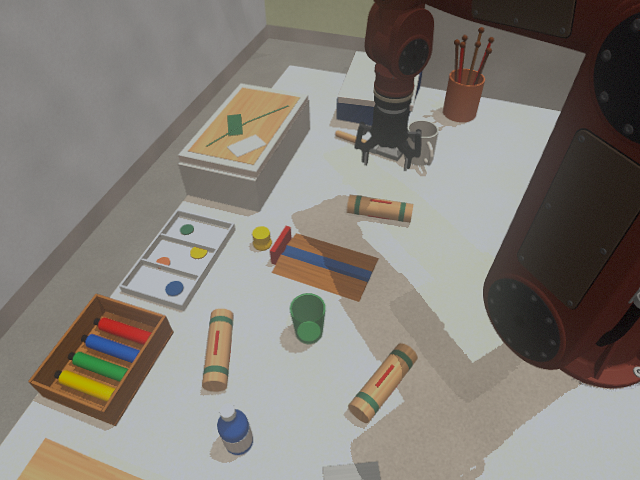

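The wrist view shows the roller parallel to the jaws and centred at (316,133). Next is the descent to tip height, then a slow approach.

Request:
apply_moves:
  deltas:
    - {"x": 25, "y": 0, "z": 0, "wx": 0, "wy": 0, "wz": 0}
    - {"x": 50, "y": 0, "z": 0, "wx": 0, "wy": 0, "wz": 0}
    - {"x": 70, "y": 0, "z": 0, "wx": 0, "wy": 0, "wz": 0}
    - {"x": 80, "y": 0, "z": 0, "wx": 0, "wy": 0, "wz": 0}
    - {"x": 80, "y": 0, "z": -5, "wx": 0, "wy": 0, "wz": 0}
    - {"x": 80, "y": 0, "z": -12, "wx": 0, "wy": 0, "wz": 0}
    - {"x": 80, "y": 0, "z": -19, "wx": 0, "wy": 0, "wz": 0}
    - {"x": 80, "y": 0, "z": -24, "wx": 0, "wy": 0, "wz": 0}
    - {"x": 80, "y": 0, "z": -25, "wx": 0, "wy": 0, "wz": 0}

```text
t: 2.22
tool_pos: [0.4877, -0.2209, 0.0026]
tcp_rot: [1.135, 1.253, -1.135]
wrist_force: [0.5, 0.3, -0.1]
width: 0.0854
```

```bash
cat > snap.py <<'E'
import sys
from rig import bot;from plan import *;from meas import *
k=sys.argv[1];s=bot.observe();print(s['t'],s['tool_pos'].round(4),s['width'],s['wrist_force'].round(2), 'rest-frame tcp',w2rest(s['tool_pos']).round(4))
for n in sys.argv[2:]:
    f=bot.grab_frame(n);im=f['frame'][...,::-1]
    if n=='side': im=cv2.resize(im[130:330,220:460],None,fx=3,fy=3)
    cv2.imwrite(f'pics/{n}{k}.png',im)
E
python3 snap.py 3 wrist side
```

```text
2.2167 [ 0.4877 -0.2209  0.0026] 0.08535291002477997 [ 0.52  0.26 -0.12] rest-frame tcp [-0.0493 -0.2269]
```

View pics/wrist3.png

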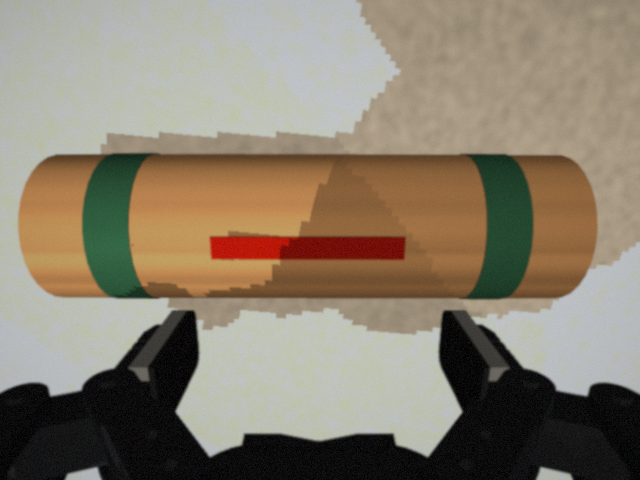

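View pics/side3.png

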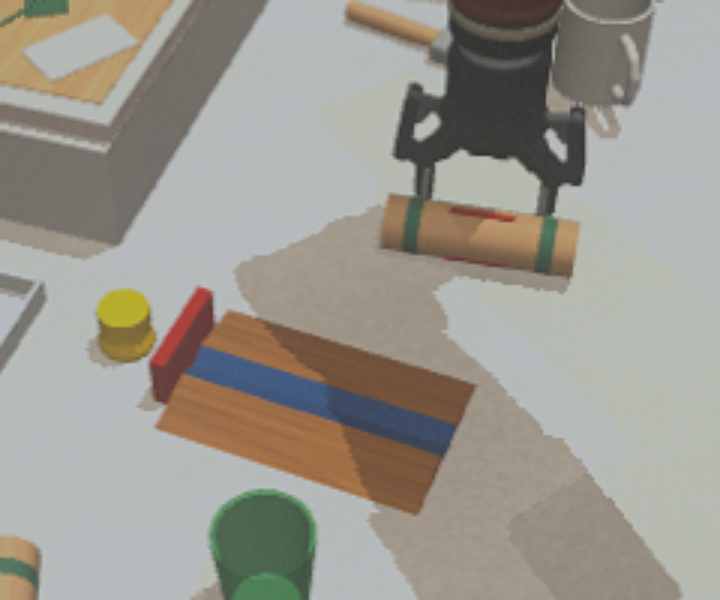

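The fingertips are about 7 mm from the roller's side and symmetric on it. I'll push and turn it parallel to the groove on the way.

Request:
apply_moves:
  deltas:
    - {"x": 0, "y": 0, "z": -4, "wx": 0, "wy": 0, "wz": 0}
    - {"x": 0, "y": 0, "z": -8, "wx": 0, "wy": 0, "wz": 0}
    - {"x": 0, "y": 0, "z": -12, "wx": 0.01, "wy": 0, "wz": 0}
    - {"x": 0, "y": 0, "z": -16, "wx": 0.02, "wy": 0, "wz": 0}
    - {"x": 0, "y": 0, "z": -20, "wx": 0.03, "wy": 0, "wz": 0}
    - {"x": 0, "y": 0, "z": -24, "wx": 0.042, "wy": 0, "wz": 0}
    - {"x": 0, "y": 0.5, "z": -28, "wx": 0.052, "wy": 0, "wz": 0}
    - {"x": 0, "y": 1, "z": -32, "wx": 0.063, "wy": 0, "wz": 0}
    - {"x": 0, "y": 1, "z": -36, "wx": 0.073, "wy": 0, "wz": 0}
    - {"x": 0, "y": 1.5, "z": -40, "wx": 0.084, "wy": 0, "wz": 0}
    - {"x": 0, "y": 2, "z": -44, "wx": 0.095, "wy": 0, "wz": 0}
    - {"x": 0, "y": 2, "z": -48, "wx": 0.105, "wy": 0, "wz": 0}
    - {"x": 0, "y": 2.5, "z": -52, "wx": 0.116, "wy": 0, "wz": 0}
    - {"x": 0, "y": 3, "z": -56, "wx": 0.126, "wy": 0, "wz": 0}
    - {"x": 0, "y": 3.5, "z": -60, "wx": 0.137, "wy": 0, "wz": 0}
    - {"x": 0, "y": 4, "z": -64, "wx": 0.147, "wy": 0, "wz": 0}
    - {"x": 0, "y": 4.5, "z": -67, "wx": 0.158, "wy": 0, "wz": 0}
    - {"x": 0, "y": 5, "z": -70, "wx": 0.168, "wy": 0, "wz": 0}
    - {"x": 0, "y": 5.5, "z": -72, "wx": 0.168, "wy": 0, "wz": 0}
    - {"x": 0, "y": 5.5, "z": -73, "wx": 0.168, "wy": 0, "wz": 0}

```text
t: 3.98
tool_pos: [0.4854, -0.1481, 0.0013]
tcp_rot: [1.26, 1.176, -1.26]
wrist_force: [0.2, 0.6, 1.0]
width: 0.0853
```

```bash
python3 snap.py 4 wrist side top
```

```text
3.9833 [ 0.4854 -0.1481  0.0013] 0.0853137366050978 [0.24 0.59 0.98] rest-frame tcp [-0.0567 -0.1544]
```

View pics/wrist4.png

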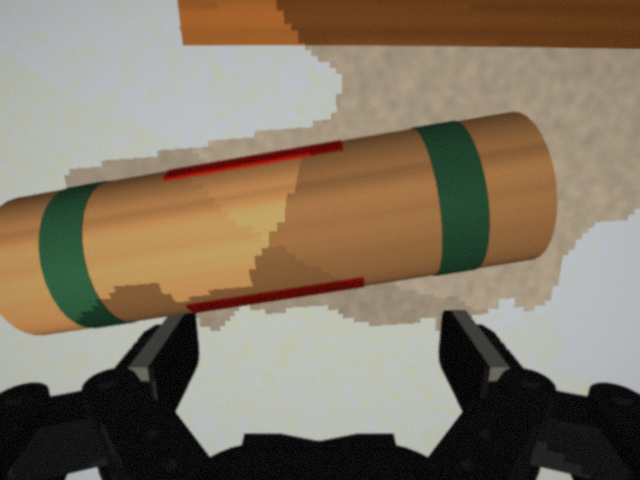

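View pics/side4.png

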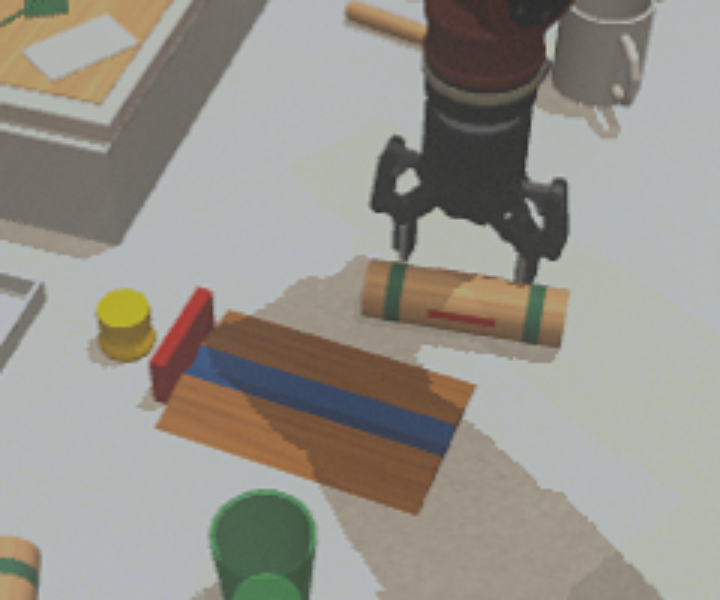

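View pics/top4.png

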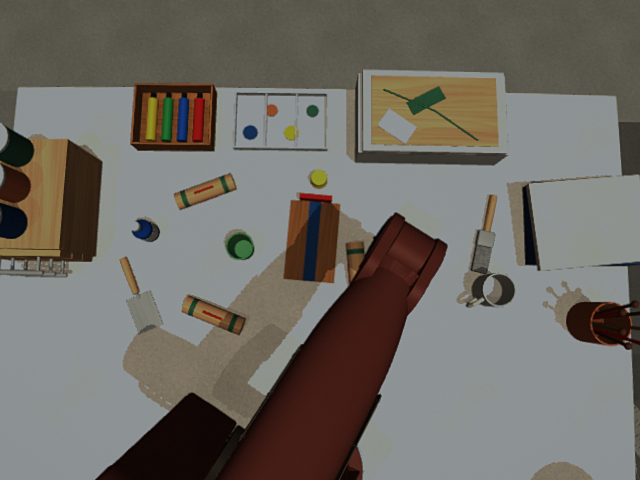

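The roller ran ahead slightly and kept its old heading. The near finger is about to touch it around (190,310), and the roller sits about 11 mm nearer the robot than the tool. I'll back off, shift toward the robot, and push slowly so the near finger turns it parallel.

Request:
apply_moves:
  deltas:
    - {"x": 0, "y": 0, "z": 6, "wx": 0, "wy": 0, "wz": 0}
    - {"x": 0, "y": -8, "z": 6, "wx": 0, "wy": 0, "wz": 0}
    - {"x": 0, "y": -16, "z": 5, "wx": 0, "wy": 0, "wz": 0}
    - {"x": 0, "y": -16, "z": 3, "wx": 0, "wy": 0, "wz": 0}
    - {"x": 0, "y": -16, "z": 1, "wx": 0, "wy": 0, "wz": 0}
    - {"x": 0, "y": -16, "z": -1, "wx": 0, "wy": 0, "wz": 0}
    - {"x": 0, "y": -16, "z": -2.5, "wx": 0, "wy": 0, "wz": 0}
    - {"x": 0, "y": -16, "z": -4, "wx": 0, "wy": 0, "wz": 0}
    - {"x": 0, "y": -16, "z": -5.5, "wx": 0, "wy": 0, "wz": 0}
    - {"x": 0, "y": -16, "z": -7, "wx": 0, "wy": 0, "wz": 0}
    - {"x": 0, "y": -16, "z": -8.5, "wx": 0, "wy": 0, "wz": 0}
    - {"x": 0, "y": -16, "z": -10, "wx": 0, "wy": 0, "wz": 0}
    - {"x": 0, "y": -16, "z": -11.5, "wx": 0, "wy": 0, "wz": 0}
    - {"x": 0, "y": -16, "z": -13, "wx": 0, "wy": 0, "wz": 0}
    - {"x": 0, "y": -16, "z": -14.5, "wx": 0, "wy": 0, "wz": 0}
    - {"x": 0, "y": -16, "z": -16, "wx": 0, "wy": 0, "wz": 0}
    - {"x": 0, "y": -16, "z": -17.5, "wx": 0, "wy": 0, "wz": 0}
    - {"x": 0, "y": -16, "z": -19, "wx": 0, "wy": 0, "wz": 0}

```text
t: 5.63
tool_pos: [0.4707, -0.1282, 0.0013]
tcp_rot: [1.26, 1.176, -1.26]
wrist_force: [0.1, 0.3, 0.2]
width: 0.0855
```

```bash
python3 snap.py 5 wrist
```

```text
5.6333 [ 0.4707 -0.1282  0.0013] 0.08550830023001933 [0.13 0.35 0.18] rest-frame tcp [-0.0727 -0.1356]
```

View pics/wrist5.png

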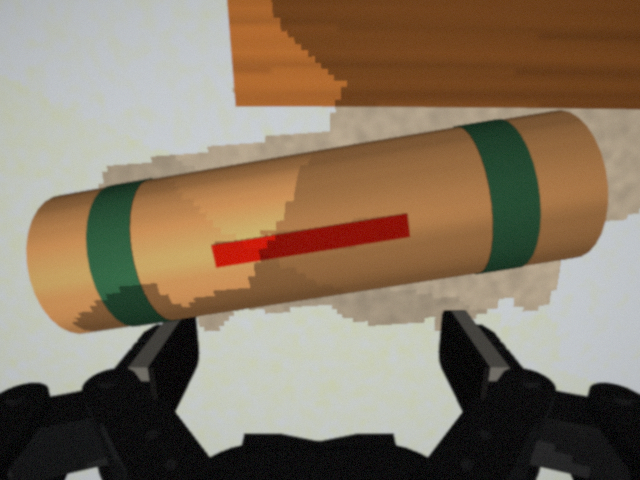

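Gentle pushing just rolls it on without turning it: red mark from (212,255) to (408,224), about 0.16 rad off. I'll straddle it with the open fingertips, one on each side, and turn the tool so they push its two ends in opposite directions. First a precise measurement.

```bash
cat > wm.py <<'E'
from rig import bot;from plan import *;from meas import *
import sys
ref=eval(sys.argv[1]) if len(sys.argv)>1 else (318,220)
z=float(sys.argv[2]) if len(sys.argv)>2 else .022
cam=sys.argv[3] if len(sys.argv)>3 else 'wrist'
f=bot.grab_frame(cam);c,yaw,L,W,m=roller(f,ref,z)
print('roller',c.round(4),'yaw',round(float(yaw),3),L,W,'rest',w2rest(c).round(4))
s=bot.observe();print(s['t'],s['tool_pos'].round(4),'q',s['qpos'].round(2))
im=f['frame'][...,::-1].copy();im[m]=im[m]//2+np.array([127,0,127],np.uint8);cv2.imwrite('pics/wm%d.png'%int(s['t']*100),im)
E
python3 wm.py; ls pics|grep wm
python3 - <<'E'
from rig import bot
import numpy as np
from meas import *
f=bot.grab_frame('wrist');print(f['cam_to_world'].round(3), f['intrinsics'][0,0])
E
```

```text
roller [ 0.4706 -0.0652] yaw 0.103 0.19201235 0.08857697 rest [-0.0772 -0.0727]
5.7333 [ 0.4706 -0.1281  0.0013] q [-0.53 -0.15 -0.57  1.14 -0.    1.1 ]
wm573.png
[[ 0.998  0.065  0.02   0.474]
 [-0.068  0.956  0.284 -0.055]
 [-0.    -0.285  0.959  0.144]
 [ 0.     0.     0.     1.   ]] 411.3753972306996
```

```bash
cat > dm.py <<'E'
from rig import bot;from plan import *;from meas import *
import sys
cam=sys.argv[1];cx,cy=eval(sys.argv[2]);rad=.10
zmin=float(sys.argv[3]) if len(sys.argv)>3 else .034
f=bot.grab_frame(cam);d=f['depth'];v,u=np.nonzero(d>0)
o,r=ray(f,np.c_[u,v]);P=o+r*d[v,u][:,None]
hsv=cv2.cvtColor(f['frame'],cv2.COLOR_RGB2HSV)[v,u].astype(int)
k=(hsv[:,1]>70)&(hsv[:,0]<90)&(hsv[:,2]>30)&(P[:,2]>zmin)&(P[:,2]<.06)&(np.hypot(P[:,0]-cx,P[:,1]-cy)<rad)
Q=P[k];
box=cv2.minAreaRect((Q[:,:2]*1000).astype(np.float32));b=cv2.boxPoints(box)/1000
e=[b[0]-b[1],b[1]-b[2]];L=[np.linalg.norm(x) for x in e];dd=e[int(np.argmax(L))];dd=dd*np.sign(dd[0])
c=np.array(box[0])/1000;yaw=np.arctan2(dd[1],dd[0])
print(len(Q),'centre',c.round(4),'yaw',yaw.round(3),'rel',(yaw-YR).round(3),'L,W',np.round(L,4),'ztop',np.percentile(Q[:,2],98).round(4),'REST',w2rest(c).round(4))
s=bot.observe();print(s['t'],s['tool_pos'].round(4),'q',s['qpos'].round(2))
E
python3 dm.py wrist "(.47,-.095)"; python3 dm.py side "(.47,-.095)"
```

```text
74333 centre [ 0.4711 -0.0965] yaw 0.096 rel 0.166 L,W [0.0637 0.1525] ztop 0.0455 REST [-0.0745 -0.104 ]
5.8333 [ 0.4707 -0.1283  0.0013] q [-0.53 -0.15 -0.57  1.14 -0.    1.1 ]
749 centre [ 0.4711 -0.0831] yaw 0.078 rel 0.148 L,W [0.0381 0.1491] ztop 0.0465 REST [-0.0754 -0.0906]
5.8833 [ 0.4707 -0.1283  0.0013] q [-0.54 -0.15 -0.57  1.14 -0.    1.1 ]
```

```bash
python3 dm.py wrist "(.47,-.095)" .041; python3 dm.py side "(.47,-.095)" .040
python3 - <<'E'
from plan import *
for z in (.07,.0):
  pass
E
```

```text
50471 centre [ 0.4698 -0.0838] yaw 0.096 rel 0.166 L,W [0.0282 0.152 ] ztop 0.0456 REST [-0.0767 -0.0914]
5.9333 [ 0.4707 -0.1284  0.0013] q [-0.54 -0.15 -0.57  1.14 -0.    1.1 ]
498 centre [ 0.4712 -0.0841] yaw 0.095 rel 0.165 L,W [0.0301 0.1486] ztop 0.0466 REST [-0.0753 -0.0915]
5.9833 [ 0.4706 -0.1284  0.0013] q [-0.54 -0.15 -0.57  1.14 -0.    1.1 ]
```

Request:
apply_moves:
  deltas:
    - {"x": -20, "y": 0, "z": 5, "wx": 0, "wy": 0, "wz": 0}
    - {"x": -50, "y": 0, "z": 5, "wx": 0, "wy": 0, "wz": 0}
    - {"x": -80, "y": 0, "z": 5, "wx": -0.12, "wy": 0, "wz": 0}
    - {"x": -80, "y": -1, "z": 0, "wx": -0.24, "wy": 0, "wz": 0}
    - {"x": -80, "y": -2, "z": -10, "wx": -0.36, "wy": 0, "wz": 0}
    - {"x": -80, "y": -3, "z": -25, "wx": -0.48, "wy": 0, "wz": 0}
    - {"x": -80, "y": -3, "z": -40, "wx": -0.6, "wy": 0, "wz": 0}
    - {"x": -80, "y": -3, "z": -44, "wx": -0.72, "wy": 0, "wz": 0}
    - {"x": -80, "y": -3, "z": -44, "wx": -0.84, "wy": 0, "wz": 0}
    - {"x": -80, "y": -3, "z": -44, "wx": -0.96, "wy": 0, "wz": 0}
    - {"x": -80, "y": -3, "z": -44, "wx": -1.08, "wy": 0, "wz": 0}
    - {"x": -80, "y": -3, "z": -44, "wx": -1.2, "wy": 0, "wz": 0}
    - {"x": -80, "y": -3, "z": -44, "wx": -1.3, "wy": 0, "wz": 0}
    - {"x": -80, "y": -3, "z": -44, "wx": -1.39, "wy": 0, "wz": 0}
    - {"x": -80, "y": -3, "z": -44, "wx": -1.39, "wy": 0, "wz": 0}

```text
t: 7.23
tool_pos: [0.4707, -0.0843, 0.0813]
tcp_rot: [0.193, 1.562, -0.193]
wrist_force: [-0.1, 0.1, 0.2]
width: 0.0852
```

```bash
python3 snap.py 6 wrist;python3 dm.py wrist "(.47,-.085)" .041
```

```text
7.2333 [ 0.4707 -0.0843  0.0813] 0.0851623904010597 [-0.1   0.1   0.24] rest-frame tcp [-0.0758 -0.0918]
14785 centre [ 0.4702 -0.0839] yaw 0.102 rel 0.172 L,W [0.0283 0.1506] ztop 0.0456 REST [-0.0763 -0.0915]
7.3333 [ 0.4707 -0.0842  0.0813] q [-0.45 -0.25 -0.51  1.31 -0.   -0.2 ]
```

View pics/wrist6.png

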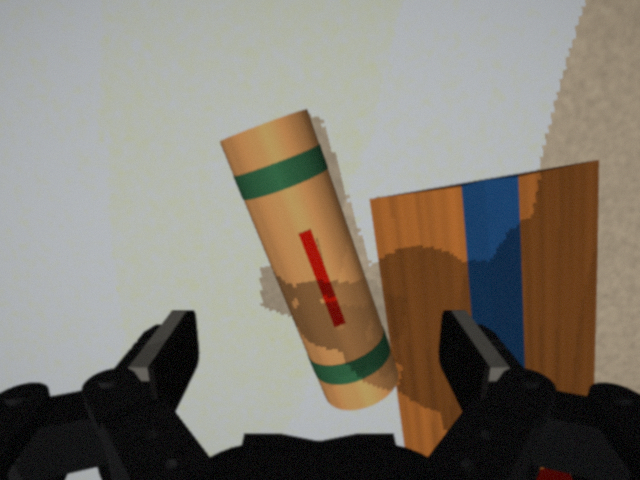

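Request:
apply_moves:
  deltas:
    - {"x": 25, "y": 0, "z": 0, "wx": 0, "wy": 0, "wz": 0}
    - {"x": 50, "y": 0, "z": 0, "wx": 0, "wy": 0, "wz": 0}
    - {"x": 70, "y": 0, "z": 0, "wx": 0.05, "wy": 0, "wz": 0}
    - {"x": 77, "y": 0, "z": 0, "wx": 0.13, "wy": 0, "wz": 0}
    - {"x": 77, "y": 0, "z": 0, "wx": 0.21, "wy": 0, "wz": 0}
    - {"x": 77, "y": 0, "z": 0, "wx": 0.29, "wy": 0, "wz": 0}
    - {"x": 77, "y": 0, "z": 0, "wx": 0.36, "wy": 0, "wz": 0}
    - {"x": 77, "y": 0, "z": 0, "wx": 0.4, "wy": 0, "wz": 0}
    - {"x": 77, "y": 0, "z": 0, "wx": 0.43, "wy": 0, "wz": 0}
    - {"x": 77, "y": 0, "z": 0, "wx": 0.46, "wy": 0, "wz": 0}
    - {"x": 77, "y": 0, "z": 0, "wx": 0.49, "wy": 0, "wz": 0}
    - {"x": 77, "y": 0, "z": 0, "wx": 0.52, "wy": 0, "wz": 0}
    - {"x": 77, "y": 0, "z": 0, "wx": 0.55, "wy": 0, "wz": 0}
    - {"x": 77, "y": 0, "z": 0, "wx": 0.58, "wy": 0, "wz": 0}

```text
t: 8.5
tool_pos: [0.4707, -0.0842, 0.0043]
tcp_rot: [0.652, 1.471, -0.652]
wrist_force: [0.2, 0.3, 0.5]
width: 0.0855
```

```bash
python3 snap.py 7 wrist side;python3 dm.py wrist "(.47,-.085)" .041;python3 dm.py side "(.47,-.085)" .040
```

```text
8.5 [ 0.4707 -0.0842  0.0043] 0.08550852600468954 [0.17 0.28 0.46] rest-frame tcp [-0.0758 -0.0918]
28528 centre [ 0.4556 -0.0776] yaw 0.272 rel 0.342 L,W [0.053  0.1258] ztop 0.0456 REST [-0.0913 -0.0862]
8.65 [ 0.4707 -0.0843  0.0043] q [-0.45 -0.18 -0.6   1.15 -0.    0.38]
359 centre [ 0.4704 -0.0828] yaw -0.032 rel 0.038 L,W [0.1473 0.0317] ztop 0.0464 REST [-0.0761 -0.0904]
8.7 [ 0.4707 -0.0842  0.0043] q [-0.45 -0.18 -0.6   1.15 -0.    0.38]
```

View pics/wrist7.png

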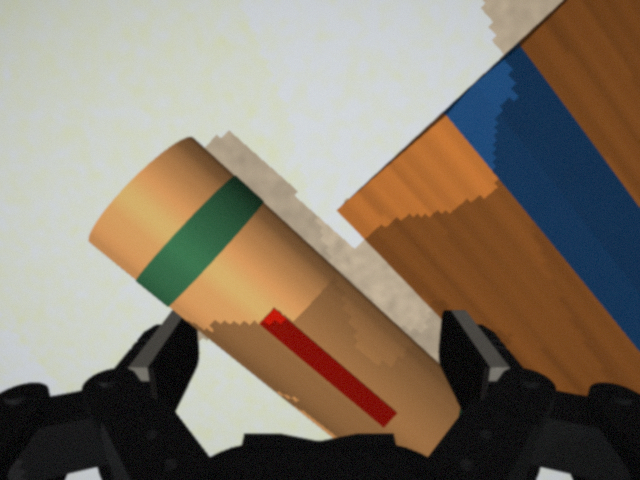

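View pics/side7.png

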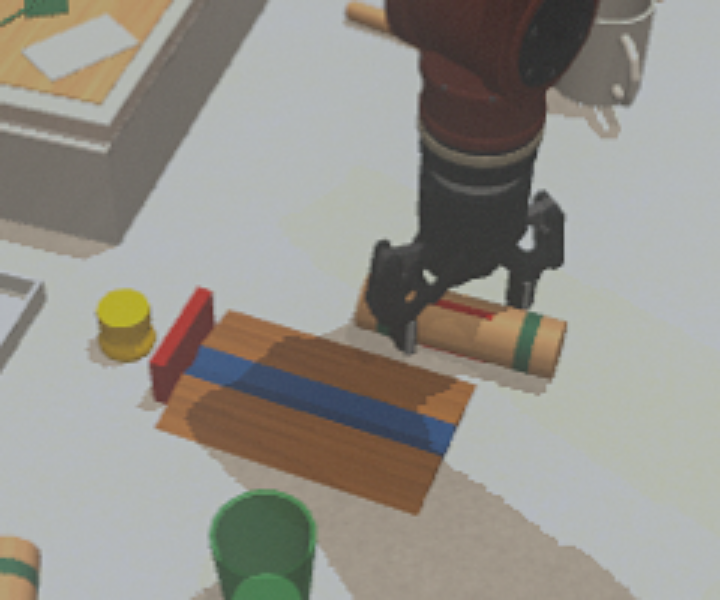

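The turn works: only about 0.04 rad is left. I'll turn a little further, open up and rise.

Request:
apply_moves:
  deltas:
    - {"x": 0, "y": 0, "z": 0, "wx": 0.03, "wy": 0, "wz": 0}
    - {"x": 0, "y": 0, "z": 0, "wx": 0.055, "wy": 0, "wz": 0}
    - {"x": 0, "y": 0, "z": 0, "wx": 0.055, "wy": 0, "wz": 0}
    - {"x": 0, "y": 0, "z": 0, "wx": -0.04, "wy": 0, "wz": 0}
    - {"x": 0, "y": 0, "z": 0, "wx": -0.14, "wy": 0, "wz": 0}
    - {"x": 0, "y": 0, "z": 0, "wx": -0.2, "wy": 0, "wz": 0}
    - {"x": -25, "y": 0, "z": 0, "wx": -0.2, "wy": 0, "wz": 0}
    - {"x": -55, "y": 0, "z": 0, "wx": -0.2, "wy": 0, "wz": 0}
    - {"x": -77, "y": 0, "z": 0, "wx": -0.2, "wy": 0, "wz": 0}
    - {"x": -77, "y": 0, "z": 0, "wx": -0.2, "wy": 0, "wz": 0}

```text
t: 9.53
tool_pos: [0.4732, -0.0854, 0.0862]
tcp_rot: [0.491, 1.507, -0.493]
wrist_force: [1.3, -0.3, 0.5]
width: 0.0852
```

```bash
python3 dm.py side "(.47,-.083)" .040;python3 dm.py wrist "(.47,-.083)" .041
python3 - <<'E'
from rig import bot;from plan import *
s=bot.observe()
p=rest2w(-.073,-.0904-.045);print(p)
for z in(.08,.0015):print(delta(s,(*p,z),-.075))
E
```

```text
537 centre [ 0.4714 -0.0831] yaw -0.078 rel -0.008 L,W [0.1491 0.0319] ztop 0.0464 REST [-0.0752 -0.0905]
9.5833 [ 0.4724 -0.085   0.0839] q [-0.45 -0.25 -0.51  1.31 -0.    0.18]
14496 centre [ 0.47  -0.083] yaw -0.083 rel -0.013 L,W [0.1505 0.0283] ztop 0.0456 REST [-0.0765 -0.0906]
9.6333 [ 0.4714 -0.0845  0.0821] q [-0.45 -0.25 -0.51  1.31 -0.    0.18]
[ 0.47040852 -0.12796258]
[ 2.100e+00 -3.570e+01  2.480e+01  1.016e+00  2.000e-03 -1.000e-03]
[ 8.060e+01 -3.570e+01  2.460e+01  1.016e+00  2.000e-03 -1.000e-03]
```

Aligned now, rel ≈ -0.01 rad with its middle at rest (-76, -91) mm. Moving behind it again.

Request:
apply_moves:
  deltas:
    - {"x": 0, "y": -5, "z": 3, "wx": 0.12, "wy": 0, "wz": 0}
    - {"x": 0, "y": -10, "z": 6, "wx": 0.24, "wy": 0, "wz": 0}
    - {"x": 0, "y": -15, "z": 10, "wx": 0.36, "wy": 0, "wz": 0}
    - {"x": 0, "y": -20, "z": 14, "wx": 0.48, "wy": 0, "wz": 0}
    - {"x": 0, "y": -25, "z": 18, "wx": 0.6, "wy": 0, "wz": 0}
    - {"x": 0, "y": -30, "z": 21, "wx": 0.72, "wy": 0, "wz": 0}
    - {"x": 0, "y": -35, "z": 25, "wx": 0.84, "wy": 0, "wz": 0}
    - {"x": 0, "y": -36, "z": 25, "wx": 0.96, "wy": 0, "wz": 0}
    - {"x": 10, "y": -36, "z": 25, "wx": 1.015, "wy": 0, "wz": 0}
    - {"x": 35, "y": -36, "z": 25, "wx": 1.015, "wy": 0, "wz": 0}
    - {"x": 60, "y": -36, "z": 25, "wx": 1.015, "wy": 0, "wz": 0}
    - {"x": 78, "y": -36, "z": 25, "wx": 1.015, "wy": 0, "wz": 0}
    - {"x": 78, "y": -36, "z": 25, "wx": 1.015, "wy": 0, "wz": 0}

```text
t: 10.72
tool_pos: [0.4661, -0.1259, -0.002]
tcp_rot: [1.263, 1.182, -1.267]
wrist_force: [-0.6, -0.4, -1.0]
width: 0.0857
```

```bash
python3 snap.py 8 wrist;python3 dm.py side "(.47,-.083)" .040
```

```text
10.7167 [ 0.4661 -0.1259 -0.002 ] 0.08569174826342246 [-0.59 -0.37 -1.  ] rest-frame tcp [-0.0775 -0.1337]
516 centre [ 0.4714 -0.0833] yaw -0.084 rel -0.014 L,W [0.149  0.0299] ztop 0.0463 REST [-0.0751 -0.0908]
10.8167 [ 0.4685 -0.1273  0.0022] q [-0.54 -0.15 -0.58  1.15 -0.    1.11]
```

View pics/wrist8.png

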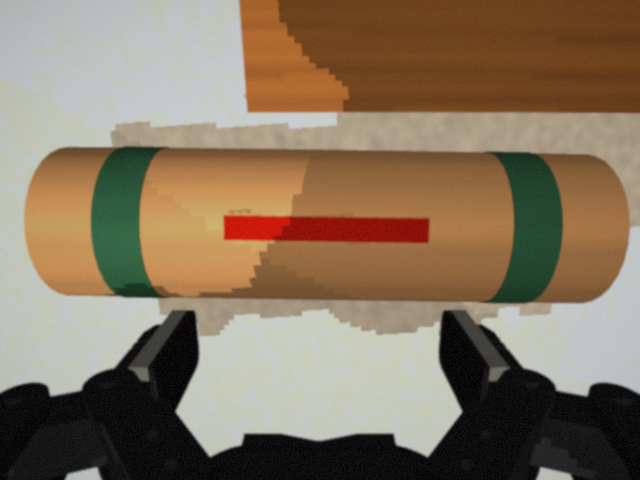

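Request:
apply_moves:
  deltas:
    - {"x": 0, "y": 0, "z": -4, "wx": 0, "wy": 0, "wz": 0}
    - {"x": 0, "y": 0, "z": -8, "wx": 0, "wy": 0, "wz": 0}
    - {"x": 0, "y": 0, "z": -11, "wx": 0, "wy": 0, "wz": 0}
    - {"x": 0, "y": 0, "z": -14, "wx": 0, "wy": 0, "wz": 0}
    - {"x": 0, "y": 0, "z": -17, "wx": 0, "wy": 0, "wz": 0}
    - {"x": 0, "y": 0, "z": -20, "wx": 0, "wy": 0, "wz": 0}
    - {"x": 0, "y": 0, "z": -23, "wx": 0, "wy": 0, "wz": 0}
    - {"x": 0, "y": 0, "z": -26, "wx": 0, "wy": 0, "wz": 0}
    - {"x": 0, "y": 0, "z": -29, "wx": 0, "wy": 0, "wz": 0}
    - {"x": 0, "y": 0, "z": -32, "wx": 0, "wy": 0, "wz": 0}
    - {"x": 0, "y": 0, "z": -35, "wx": 0, "wy": 0, "wz": 0}
    - {"x": 0, "y": 0, "z": -38, "wx": 0, "wy": 0, "wz": 0}
    - {"x": 0, "y": 0, "z": -41, "wx": 0, "wy": 0, "wz": 0}
    - {"x": 0, "y": 0, "z": -44, "wx": 0, "wy": 0, "wz": 0}
    - {"x": 0, "y": 0, "z": -47, "wx": 0, "wy": 0, "wz": 0}
    - {"x": 0, "y": 0, "z": -50, "wx": 0, "wy": 0, "wz": 0}
    - {"x": 0, "y": 0, "z": -53, "wx": 0, "wy": 0, "wz": 0}
    - {"x": 0, "y": 0, "z": -56, "wx": 0, "wy": 0, "wz": 0}
    - {"x": 0, "y": 0, "z": -58, "wx": 0, "wy": 0, "wz": 0}
    - {"x": 0, "y": 0, "z": -60, "wx": 0, "wy": 0, "wz": 0}

```text
t: 12.48
tool_pos: [0.4742, -0.068, 0.0033]
tcp_rot: [1.263, 1.173, -1.263]
wrist_force: [-0.3, -2.0, 0.8]
width: 0.0856
```

```bash
python3 snap.py 9 wrist;python3 dm.py side "(.47,-.04)" .043
```

```text
12.4833 [ 0.4742 -0.068   0.0033] 0.08560032941845963 [-0.32 -2.    0.78] rest-frame tcp [-0.0735 -0.0753]
597 centre [ 0.475  -0.0342] yaw -0.078 rel -0.008 L,W [0.1483 0.0306] ztop 0.0492 REST [-0.075  -0.0416]
12.5833 [ 0.474  -0.0677  0.0032] q [-0.42 -0.18 -0.6   1.15  0.    1.23]
```

View pics/wrist9.png

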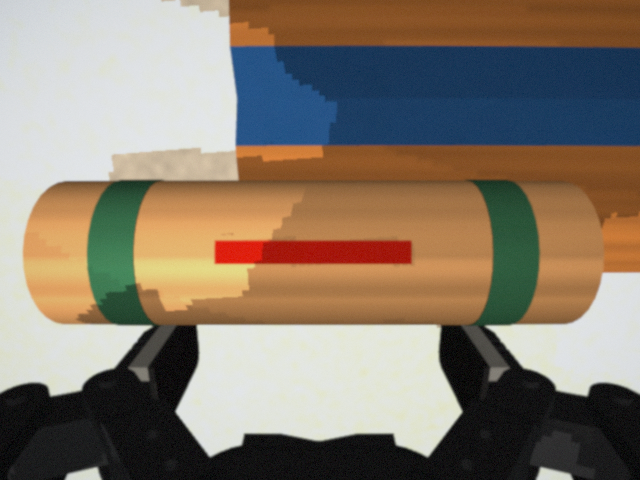

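Both fingers are in contact and the roller is aligned on the ramp. Continuing slowly over the crest.

Request:
apply_moves:
  deltas:
    - {"x": 0, "y": 0, "z": -2, "wx": 0, "wy": 0, "wz": 0}
    - {"x": 0, "y": 0, "z": -4, "wx": 0, "wy": 0, "wz": 0}
    - {"x": 0, "y": 0, "z": -6, "wx": 0, "wy": 0, "wz": 0}
    - {"x": 0, "y": 0, "z": -8, "wx": 0, "wy": 0, "wz": 0}
    - {"x": 0, "y": 0, "z": -10, "wx": 0, "wy": 0, "wz": 0}
    - {"x": 0, "y": 0, "z": -12, "wx": 0, "wy": 0, "wz": 0}
    - {"x": 0, "y": 0, "z": -14, "wx": 0, "wy": 0, "wz": 0}
    - {"x": 0, "y": 0, "z": -16, "wx": 0, "wy": 0, "wz": 0}
    - {"x": 0, "y": 0, "z": -18, "wx": 0, "wy": 0, "wz": 0}
    - {"x": 0, "y": 0, "z": -20, "wx": 0, "wy": 0, "wz": 0}
    - {"x": 0, "y": 0, "z": -21.5, "wx": 0, "wy": 0, "wz": 0}
    - {"x": 0, "y": 0, "z": -23, "wx": 0, "wy": 0, "wz": 0}
    - {"x": 0, "y": 0, "z": -24.5, "wx": 0, "wy": 0, "wz": 0}
    - {"x": 0, "y": 0, "z": -26, "wx": 0, "wy": 0, "wz": 0}
    - {"x": 0, "y": 0, "z": -27.5, "wx": 0, "wy": 0, "wz": 0}
    - {"x": 0, "y": 0, "z": -29, "wx": 0, "wy": 0, "wz": 0}
    - {"x": 0, "y": 0, "z": -30.5, "wx": 0, "wy": 0, "wz": 0}
    - {"x": 0, "y": 0, "z": -32, "wx": 0, "wy": 0, "wz": 0}
    - {"x": 0, "y": 0, "z": -33, "wx": 0, "wy": 0, "wz": 0}
    - {"x": 0, "y": 0, "z": -33, "wx": 0, "wy": 0, "wz": 0}

```text
t: 14.25
tool_pos: [0.4765, -0.035, 0.0032]
tcp_rot: [1.263, 1.174, -1.263]
wrist_force: [0.1, -0.6, 0.5]
width: 0.0859
```

```bash
python3 snap.py 10 wrist;python3 dm.py side "(.477,0.0)" .043
```

```text
14.25 [ 0.4765 -0.035   0.0032] 0.08593579098877799 [ 0.06 -0.59  0.46] rest-frame tcp [-0.0735 -0.0422]
799 centre [0.4798 0.0162] yaw -0.065 rel 0.005 L,W [0.1505 0.0362] ztop 0.052 REST [-0.0737  0.0091]
14.35 [ 0.4765 -0.0352  0.0032] q [-0.35 -0.18 -0.6   1.15 -0.    1.3 ]
```

View pics/wrist10.png

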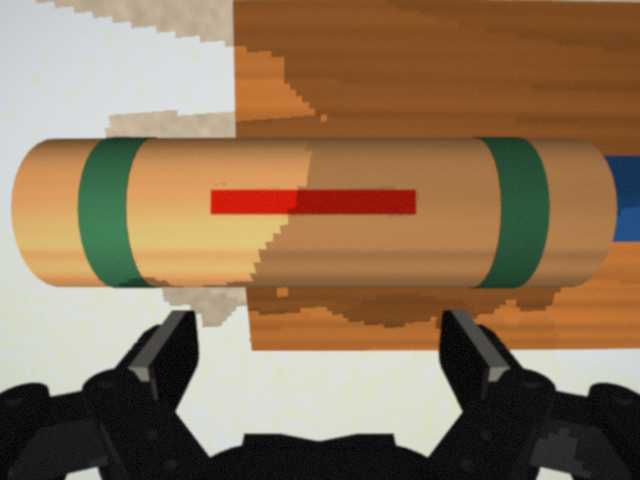

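The roller dropped into the groove and lies clear of the fingers. Backing off, rising, then shutting the fingers and turning the tool 90° on the way to the near end.

Request:
apply_moves:
  deltas:
    - {"x": 0, "y": 0, "z": 8, "wx": 0, "wy": 0, "wz": 0}
    - {"x": -25, "y": 0, "z": 15, "wx": 0, "wy": 0, "wz": 0}
    - {"x": -60, "y": 0, "z": 15, "wx": 0, "wy": 0, "wz": 0}
    - {"x": -90, "y": 0, "z": 15, "wx": -0.12, "wy": 0, "wz": 0}
    - {"x": -90, "y": -15, "z": 10, "wx": -0.24, "wy": 0, "wz": 0}
    - {"x": -90, "y": -35, "z": 0, "wx": -0.36, "wy": 0, "wz": 0}
    - {"x": -90, "y": -55, "z": -10, "wx": -0.48, "wy": 0, "wz": 0}
    - {"x": -90, "y": -75, "z": -20, "wx": -0.6, "wy": 0, "wz": 0}
    - {"x": -90, "y": -90, "z": -30, "wx": -0.72, "wy": 0, "wz": 0}
    - {"x": -90, "y": -98, "z": -40, "wx": -0.84, "wy": 0, "wz": 0}
    - {"x": -90, "y": -98, "z": -42, "wx": -0.96, "wy": 0, "wz": 0}
    - {"x": -90, "y": -98, "z": -42, "wx": -1.08, "wy": 0, "wz": 0}
    - {"x": -90, "y": -98, "z": -42, "wx": -1.2, "wy": 0, "wz": 0}
    - {"x": -90, "y": -98, "z": -42, "wx": -1.32, "wy": 0, "wz": 0}
    - {"x": -90, "y": -98, "z": -42, "wx": -1.44, "wy": 0, "wz": 0}
    - {"x": -90, "y": -98, "z": -42, "wx": -1.57, "wy": 0, "wz": 0}
    - {"x": -90, "y": -98, "z": -42, "wx": -1.57, "wy": 0, "wz": 0}
    - {"x": -90, "y": -98, "z": -42, "wx": -1.57, "wy": 0, "wz": 0}
  hand: 1

```text
t: 15.85
tool_pos: [0.382, 0.0135, 0.0933]
tcp_rot: [0.062, 1.57, -0.062]
wrist_force: [-0.2, -0.2, 0.6]
width: -0.0001
```

```bash
python3 snap.py 11 wrist side;python3 dm.py side "(.477,0.01)" .043; python3 dm.py wrist "(.477,0.01)" .043;python3 - <<'E'
from rig import bot;from plan import *
s=bot.observe()
for x in(-.172,-.165):print(rest2w(x,0.001),delta(s,(*rest2w(x,0.001),.014),YR+np.pi/2))
E
```

```text
15.85 [0.382  0.0135 0.0933] -7.008767833199556e-05 [-0.23 -0.21  0.56] rest-frame tcp [-0.1711 -0.0005]
662 centre [0.4796 0.0115] yaw -0.08 rel -0.01 L,W [0.1511 0.0326] ztop 0.0497 REST [-0.0736  0.0044]
16.0 [0.3819 0.0137 0.0933] q [-0.31 -0.6  -0.76  1.42 -0.   -0.23]
483 centre [0.4414 0.0159] yaw -0.259 rel -0.189 L,W [0.0824 0.0113] ztop 0.0488 REST [-0.112   0.0061]
16.05 [0.382  0.0137 0.0933] q [-0.31 -0.6  -0.76  1.42 -0.   -0.23]
[0.38119117 0.01502772] [ 7.93e+01  1.30e+00 -9.00e-01 -7.00e-03  0.00e+00  0.00e+00]
[0.38817403 0.01453812] [ 7.93e+01  1.30e+00  6.10e+00 -7.00e-03  0.00e+00  0.00e+00]
```

View pics/wrist11.png

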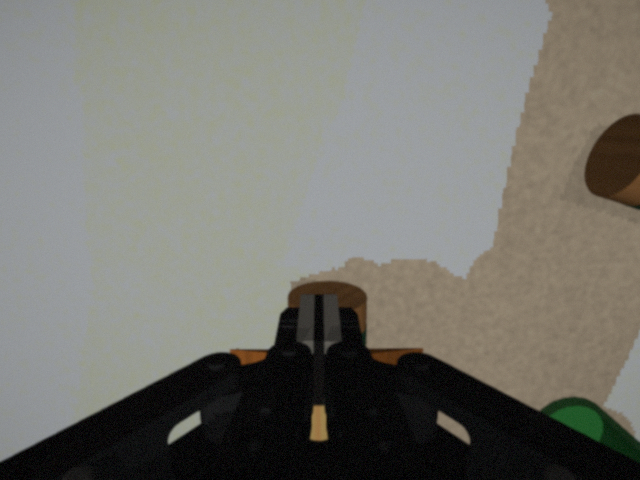

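View pics/side11.png

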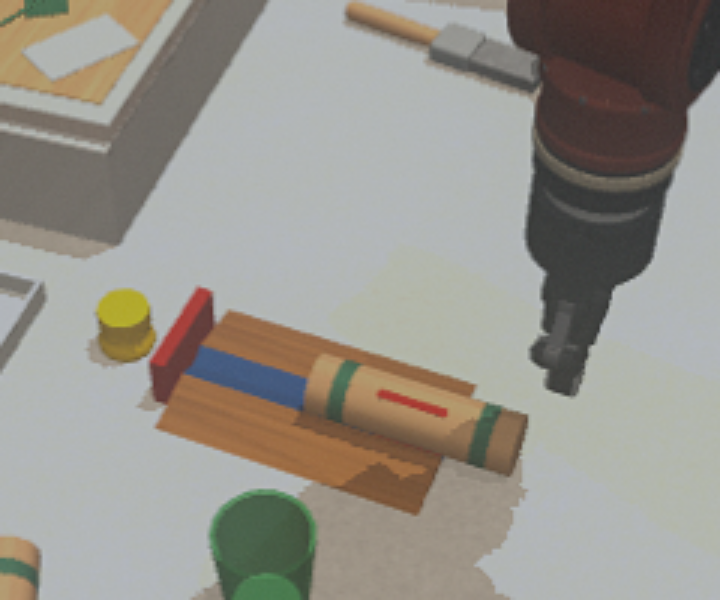

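Run:
```python
from rig import bot;from plan import *;from h import *
f=bot.grab_frame('wrist')
for x in(-.145,-.149,-.153):
  print(x,[proj(f,[*rest2w(x,.004),z]).round(0).tolist() for z in (.0478,.0258,.0038)])
s=bot.observe();print(proj(f,s['tool_pos']))
f=bot.grab_frame('side')
for x in(-.145,-.149,-.153):
  print(x,[((proj(f,[*rest2w(x,y),.0258])-[220,130])*3).round(0).tolist() for y in (-.018,.004,.026)])
```

```text
-0.145 [[[325.0, 324.0]], [[325.0, 305.0]], [[324.0, 290.0]]]
-0.149 [[[325.0, 317.0]], [[325.0, 299.0]], [[324.0, 283.0]]]
-0.153 [[[325.0, 310.0]], [[325.0, 292.0]], [[324.0, 277.0]]]
[[316.08839111 319.29040525]]
-0.145 [[[520.0, 422.0]], [[510.0, 445.0]], [[500.0, 469.0]]]
-0.149 [[[525.0, 424.0]], [[516.0, 447.0]], [[506.0, 471.0]]]
-0.153 [[[531.0, 425.0]], [[521.0, 449.0]], [[512.0, 473.0]]]
```

The seated roller's near end is at rest x ≈ -149 mm, y ≈ +4 mm (wrist arc bottom at row 283 matches). I'll lower behind it and push.

Request:
apply_moves:
  deltas:
    - {"x": 25, "y": 5, "z": 0, "wx": -0.007, "wy": 0, "wz": 0}
    - {"x": 50, "y": 5, "z": 0, "wx": -0.007, "wy": 0, "wz": 0}
    - {"x": 70, "y": 5, "z": 0, "wx": -0.007, "wy": 0, "wz": 0}
    - {"x": 79, "y": 5, "z": 0, "wx": -0.007, "wy": 0, "wz": 0}
    - {"x": 79, "y": 5, "z": 0, "wx": -0.007, "wy": 0, "wz": 0}
    - {"x": 79, "y": 5, "z": 3, "wx": -0.007, "wy": 0, "wz": 0}
    - {"x": 79, "y": 5, "z": 6, "wx": -0.007, "wy": 0, "wz": 0}
    - {"x": 79, "y": 5, "z": 9, "wx": -0.007, "wy": 0, "wz": 0}
    - {"x": 79, "y": 5, "z": 12, "wx": -0.007, "wy": 0, "wz": 0}
    - {"x": 79, "y": 5, "z": 15, "wx": -0.007, "wy": 0, "wz": 0}
    - {"x": 79, "y": 5, "z": 18, "wx": -0.007, "wy": 0, "wz": 0}
    - {"x": 79, "y": 5, "z": 21, "wx": -0.007, "wy": 0, "wz": 0}

```text
t: 17.15
tool_pos: [0.4036, 0.0172, 0.0144]
tcp_rot: [0.053, 1.57, -0.053]
wrist_force: [-0.8, -0.4, 0.5]
width: 0.0001
```

```bash
python3 snap.py 12 side;python3 dm.py side "(.485,0.01)" .043
```

```text
17.15 [0.4036 0.0172 0.0144] 0.0001410867289186859 [-0.82 -0.38  0.52] rest-frame tcp [-0.1497  0.0047]
598 centre [0.4935 0.0097] yaw -0.11 rel -0.04 L,W [0.1451 0.0333] ztop 0.0499 REST [-0.0596  0.0035]
17.25 [0.4037 0.0172 0.0144] q [-0.28 -0.47 -0.81  1.23 -0.   -0.22]
```

View pics/side12.png

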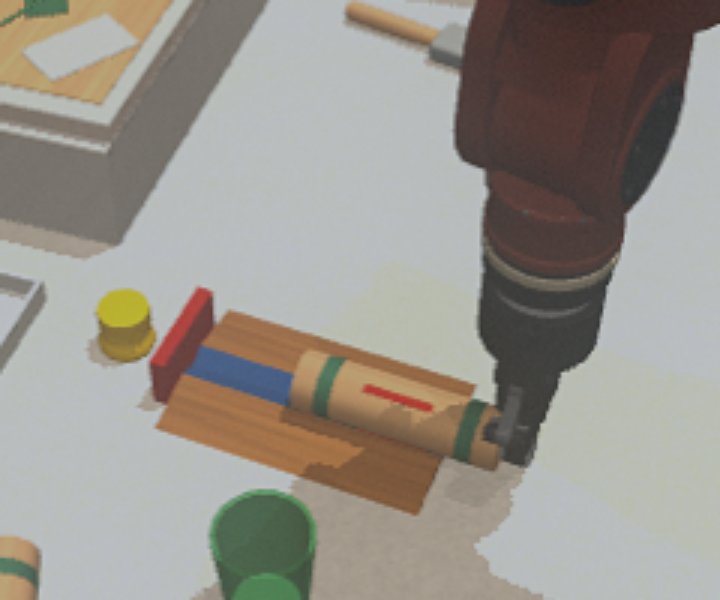

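Request:
apply_moves:
  deltas:
    - {"x": 0, "y": 0, "z": 4, "wx": 0, "wy": 0, "wz": 0}
    - {"x": 0, "y": 0, "z": 8, "wx": 0, "wy": 0, "wz": 0}
    - {"x": 0, "y": 0, "z": 12, "wx": 0, "wy": 0, "wz": 0}
    - {"x": 0, "y": 0, "z": 16, "wx": 0, "wy": 0, "wz": 0}
    - {"x": 0, "y": 0, "z": 20, "wx": 0, "wy": 0, "wz": 0}
    - {"x": 0, "y": 0, "z": 24, "wx": 0, "wy": 0, "wz": 0}
    - {"x": 0, "y": 0, "z": 28, "wx": 0, "wy": 0, "wz": 0}
    - {"x": 0, "y": 0, "z": 32, "wx": 0, "wy": 0, "wz": 0}
    - {"x": 0, "y": 0, "z": 36, "wx": 0, "wy": 0, "wz": 0}
    - {"x": 0, "y": 0, "z": 40, "wx": 0, "wy": 0, "wz": 0}
    - {"x": 0, "y": 0, "z": 44, "wx": 0, "wy": 0, "wz": 0}
    - {"x": 0, "y": 0, "z": 48, "wx": 0, "wy": 0, "wz": 0}
    - {"x": 0, "y": 0, "z": 52, "wx": 0, "wy": 0, "wz": 0}
    - {"x": 0, "y": 0, "z": 56, "wx": 0, "wy": 0, "wz": 0}
    - {"x": 0, "y": 0, "z": 60, "wx": 0, "wy": 0, "wz": 0}
    - {"x": 0, "y": 0, "z": 64, "wx": 0, "wy": 0, "wz": 0}
    - {"x": 0, "y": 0, "z": 68, "wx": 0, "wy": 0, "wz": 0}
    - {"x": 0, "y": 0, "z": 71, "wx": 0, "wy": 0, "wz": 0}
    - {"x": 0, "y": 0, "z": 73, "wx": 0, "wy": 0, "wz": 0}
    - {"x": 0, "y": 0, "z": 74, "wx": 0, "wy": 0, "wz": 0}

```text
t: 18.92
tool_pos: [0.4773, 0.0122, 0.0143]
tcp_rot: [0.053, 1.57, -0.053]
wrist_force: [-0.7, -0.1, 0.3]
width: 0.0001
```

```bash
python3 snap.py 13 side;python3 dm.py side "(.56,0.005)" .043
```

```text
18.9167 [0.4773 0.0122 0.0143] 6.086105840651344e-05 [-0.72 -0.06  0.29] rest-frame tcp [-0.0759  0.0049]
561 centre [0.5831 0.0138] yaw -0.204 rel -0.134 L,W [0.1556 0.0659] ztop 0.0497 REST [0.0295 0.0139]
19.0167 [0.4772 0.0123 0.0143] q [-0.25 -0.2  -0.59  1.17  0.   -0.18]
```

View pics/side13.png

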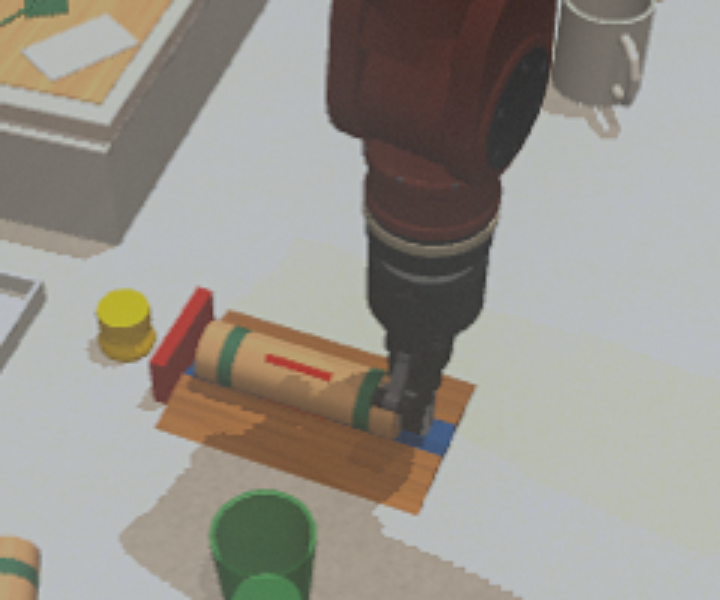

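Roughly 13 mm remain to the red stop. Slow approach now.

Request:
apply_moves:
  deltas:
    - {"x": 0, "y": 0, "z": 1.5, "wx": 0, "wy": 0, "wz": 0}
    - {"x": 0, "y": 0, "z": 3, "wx": 0, "wy": 0, "wz": 0}
    - {"x": 0, "y": 0, "z": 4.5, "wx": 0, "wy": 0, "wz": 0}
    - {"x": 0, "y": 0, "z": 6, "wx": 0, "wy": 0, "wz": 0}
    - {"x": 0, "y": 0, "z": 7.5, "wx": 0, "wy": 0, "wz": 0}
    - {"x": 0, "y": 0, "z": 9, "wx": 0, "wy": 0, "wz": 0}
    - {"x": 0, "y": 0, "z": 10, "wx": 0, "wy": 0, "wz": 0}
    - {"x": 0, "y": 0, "z": 11, "wx": 0, "wy": 0, "wz": 0}

```text
t: 19.68
tool_pos: [0.4881, 0.0115, 0.0142]
tcp_rot: [0.053, 1.57, -0.053]
wrist_force: [-0.6, 0.5, 0.2]
width: 0.0
```

Request:
apply_moves:
  deltas:
    - {"x": 0, "y": 0, "z": 0.7, "wx": 0, "wy": 0, "wz": 0}
    - {"x": 0, "y": 0, "z": 1.4, "wx": 0, "wy": 0, "wz": 0}
    - {"x": 0, "y": 0, "z": 2, "wx": 0, "wy": 0, "wz": 0}

```text
t: 19.93
tool_pos: [0.4901, 0.0114, 0.0143]
tcp_rot: [0.053, 1.57, -0.053]
wrist_force: [-0.7, 0.4, 0.2]
width: -0.0001
```

```bash
python3 snap.py 14 side
```

```text
19.9333 [0.4901 0.0114 0.0143] -0.00013531223326722084 [-0.72  0.44  0.2 ] rest-frame tcp [-0.0631  0.005 ]
```

View pics/side14.png

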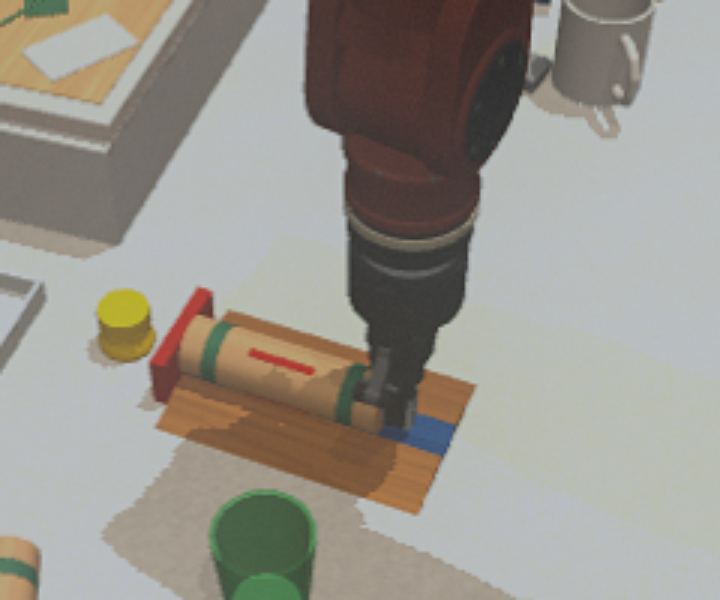

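Nearly there and no stop reaction yet (0.7 N). I'll take 2 mm steps and watch the force.

Request:
apply_moves:
  deltas:
    - {"x": 0, "y": 0, "z": 0.7, "wx": 0, "wy": 0, "wz": 0}
    - {"x": 0, "y": 0, "z": 1.4, "wx": 0, "wy": 0, "wz": 0}
    - {"x": 0, "y": 0, "z": 1.5, "wx": 0, "wy": 0, "wz": 0}

```text
t: 20.23
tool_pos: [0.4917, 0.0112, 0.0143]
tcp_rot: [0.053, 1.57, -0.053]
wrist_force: [-0.4, -0.5, -0.4]
width: 0.0001
```

Request:
apply_moves:
  deltas:
    - {"x": 0, "y": 0, "z": 0.5, "wx": 0, "wy": 0, "wz": 0}
    - {"x": 0, "y": 0, "z": 1, "wx": 0, "wy": 0, "wz": 0}
    - {"x": 0, "y": 0, "z": 1, "wx": 0, "wy": 0, "wz": 0}

```text
t: 20.48
tool_pos: [0.4917, 0.0113, 0.0142]
tcp_rot: [0.053, 1.572, -0.053]
wrist_force: [-6.1, 0.6, 4.7]
width: 0.0002
```

The force jumped to 6 N and the tool stalled: the roller is against the stop. Backing off along the groove, then up.

Request:
apply_moves:
  deltas:
    - {"x": 0, "y": 0, "z": -1, "wx": 0, "wy": 0, "wz": 0}
    - {"x": 0, "y": 0, "z": -4, "wx": 0, "wy": 0, "wz": 0}
    - {"x": 0, "y": 0, "z": -12, "wx": 0, "wy": 0, "wz": 0}
    - {"x": 0, "y": 0, "z": -25, "wx": 0, "wy": 0, "wz": 0}
    - {"x": -30, "y": 0, "z": -40, "wx": 0, "wy": 0, "wz": 0}
    - {"x": -70, "y": 0, "z": -60, "wx": 0, "wy": 0, "wz": 0}
    - {"x": -110, "y": 0, "z": -80, "wx": 0, "wy": 0, "wz": 0}
    - {"x": -140, "y": 0, "z": -95, "wx": 0, "wy": 0, "wz": 0}
    - {"x": -140, "y": 0, "z": -95, "wx": 0, "wy": 0, "wz": 0}

```text
t: 21.23
tool_pos: [0.3986, 0.0172, 0.1614]
tcp_rot: [0.051, 1.561, -0.055]
wrist_force: [1.4, -1.3, 1.3]
width: -0.0002
```

```bash
python3 snap.py 15 side top; python3 dm.py side "(.577,0.005)" .0445; python3 dm.py top "(.577,0.005)" .0445
python3 - <<'E'
import cv2
im=cv2.imread('pics/top15.png');cv2.imwrite('pics/top15c.png',cv2.resize(im[160:300,250:400],None,fx=4,fy=4,interpolation=cv2.INTER_CUBIC))
E
```

```text
21.2333 [0.3986 0.0172 0.1614] -0.00019246322553954627 [ 1.44 -1.25  1.27] rest-frame tcp [-0.1548  0.0044]
561 centre [0.5824 0.005 ] yaw 0.021 rel 0.091 L,W [0.0412 0.1593] ztop 0.0501 REST [0.0294 0.0051]
21.3833 [0.3982 0.0175 0.1544] q [-0.29 -0.55 -0.61  1.51 -0.   -0.22]
541 centre [ 0.5848 -0.0089] yaw 0.065 rel 0.135 L,W [0.073  0.1595] ztop 0.0523 REST [ 0.0328 -0.0086]
21.4333 [0.3978 0.0177 0.1535] q [-0.29 -0.55 -0.61  1.51  0.   -0.22]
```

View pics/side15.png

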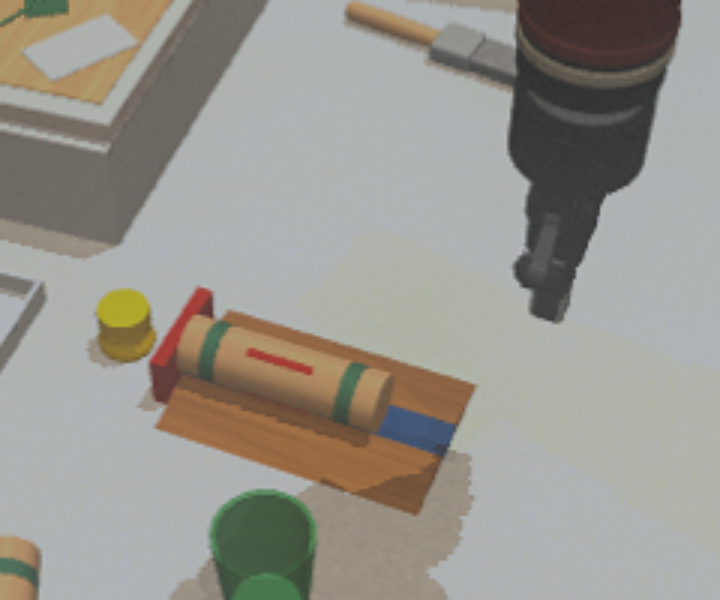

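View pics/top15.png

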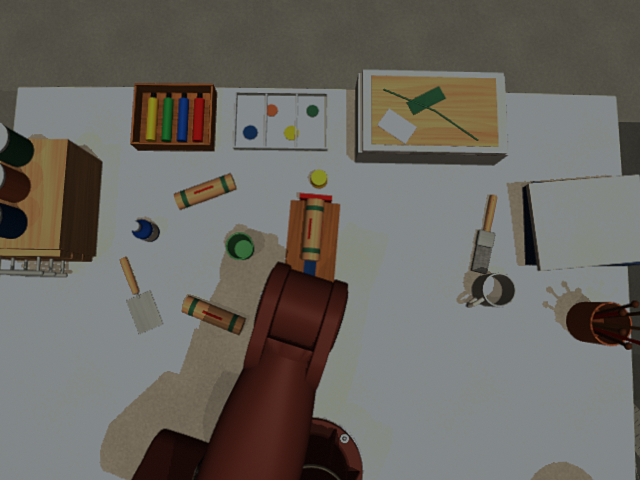

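View pics/top15c.png

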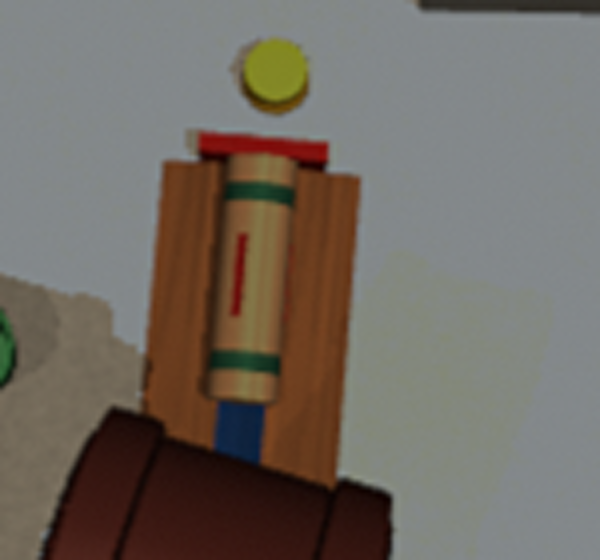

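Both views show the roller seated in the groove with its far end against the red stop, and the other things where they were. The tool is well clear. The depth fits here included the red stop's top, so their yaw values don't count. Handing in.

Run:
```python
from rig import bot
print(bot.job_done(), bot.observe()['t'])
```

```text
the job is handed in; nothing more can be done
the job is handed in; nothing more can be done
```

I rolled the right-hand roller up the ramp into the V-groove, pushed it by its near end against the red stop, let go and handed the job in. No verdict was reported. The last clock reading before handing in was about 21.4 s, against the 51 s limit.

- **Turning it parallel:** the first side push rolled the roller without turning it, leaving it about 0.17 rad off the groove. I put one open fingertip on each side and turned it to within about 0.01 rad without gripping or lifting, then rolled it over the crest.
- **Reaching the stop:** the end push stalled with a jump to about 6 N, the highest force reading I saw. That put the roller's middle at about rest x = 25 mm.
- **Last checks:** the final top and side pictures show the roller seated with its far end at the stop, the other things apparently unmoved, and the gripper clear.
- **Disagreement:** the last depth fits gave 29–33 mm for the middle and 0.09–0.13 rad of tilt. Their outline also took in the red stop's top, so I relied on the stall and the pictures instead.

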